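# Shift the drilling slide to its yellow stop

## Task

On the drilling slide, press the red lock button on the carriage with the fingertips and hold it down while you push the carriage along the rail until it is right up against the yellow stop. Then let the button spring back up so that the carriage locks there, and take the hand away. Nothing has to be gripped: leave the jar, cup, wooden offcut and screwdriver as they are.

Things in the scene. Friction and masses are not known exactly. Their poses are not given: they have to be found in the camera images.
- bed: Fixed bed of the drilling slide: a green plate 100 x 500 x 12 mm with an aluminium rail 50 mm wide along it, rail top 32 mm above the table. Origin: centre of its underside, on the table. Its y axis runs along the rail, x across it, z up. It is turned a little from start to start.
- carriage (a joint): Position of the carriage along the bed's y axis (m): 0 mid-rail, growing towards bed +y. Dark steel block, 130 mm across the rail, 100 mm along it, top 56 mm above the table. Locked while its button is up (do not force it); with the button down it slides freely either way (about 0.5 N friction, light damping). A grey vice with a piece of wood on its far (bed +x) half, 78 mm high, belongs to it.
- carriage_mid (a point): Centre of the carriage's top face, 56 mm above the table, on the rail's centre line. The carriage ends 50 mm to either side along the rail.
- lock_button (a joint): How far the red lock button is pressed, straight down (m): 0 up (locked), 0.008 fully down. Spring: about 3 N to start it, 6.5 N fully down. It draws a tooth out of a hidden rack of 10 mm pitch: free only when pressed more than 5 mm. Let go anywhere, it springs up and the carriage catches at the nearest slot with about 1 mm play; one slot lies right at the yellow stop.
- button_top (a point): Centre of the top of the round red lock button, 38 mm across, 34 mm from carriage_mid towards bed -x (the near half); 68 mm above the table when up, 60 when down. On either side along the rail an aluminium rib stands on the carriage, 78 mm high, the clear gap between them 60 mm: a fingertip on the button can also push a rib. Near side open; vice jaw 42 mm away on the far side.
- stop_yellow: Yellow end stop, clamped on the rail at either end: a block 70 mm across the rail, 30 mm along it, top 58 mm above the table with a knob to 74 mm. Origin on the table under its centre, on the rail's centre line. It does not move. The carriage touches it when carriage_mid is 65 mm from its centre horizontally.
- stop_black: A black stop of the same shape at the other end of the rail; not the one wanted. It does not move.
- jar: Bystander: glass jar with black cap, 48 mm across, 65 mm tall. Origin: centre of its underside.
- offcut: Bystander: wooden offcut 45 x 60 x 30 mm. Origin: centre of its underside.
- cup: Bystander: blue cup, 56 mm across, 55 mm tall. Origin: centre of its underside.
- screwdriver: Bystander: orange-handled screwdriver, 170 mm long, lying along its x axis on the table beside the bed. Origin: under its middle.

How it is judged:
By the outcome, as a careful person would: the job done as asked, in the order asked, and still so for the second after the job is handed in, with the robot touching nothing.
It also fails if it takes over 38 s, if anything falls off the work surface, if the arm or the gripper's body presses on something with over 40 N, if the wrist force passes 120 N, or if a joint passes its speed limit or range.

## Robot

A 6-joint arm with a two-finger parallel gripper is mounted at the origin on the work surface. World frame = base frame: x ahead of the robot, y to its left, z up, the work surface at z = 0. Lengths are in m, angles in rad, forces in N, time in s.
With the tool pointing down it reaches from about 0.3 to 0.775 m from the base axis. Payload 14.6 kg.
Tool frame: the origin (TCP) lies at the centre of the arm's flange, where the gripper is bolted on; the fingertips stand 199 mm ahead of it and the grasp point (between the pads) lies ctrl.tcp_to_grasp ahead of it (ctrl.tcp_to_grasp is the distance from the TCP to the grasp point, in m); z points along the fingers, y is the line along which they close (so a half turn about z gives the same grasp; the last joint's range is limited). The gripper opens to 94 mm and grips with 3 to 60 N. Pads are 16 mm wide; open, the fingers measure 119 mm over their backs; the gripper's body (75 mm by 177 mm) begins 78 mm behind the grasp point.
Start: joints at [-1.244, 0.3, 1.521, -0, 1.321, -0.067], TCP at [0.211, -0.508, 0.405] pointing down, gripper open.
Joint ranges: [-3.03, 3.03], [-0.79, 2.21], [0.23, 2.52], [-1.04, 4.18], [0, 3.07], [-2.55, 2.55]. Speed limits (rad/s): [2.22, 2.22, 2.57, 3.14, 3.14, 3.14].

## Interface

Orientations are given as [roll, pitch, yaw] about the fixed x, y, z axes, in that order (R = Rz(yaw) Ry(pitch) Rx(roll)).
In Python, from station import ctrl gives the robot as it stands. The module is installed in compiled form; this text tells all that it offers.
- The arm moves only by the shell command python3 -m jog 'ROWS' [OPENING] [FORCE]. ROWS is JSON, a list of rows, each a list of 6 numbers: the shift along the tool's x, y, z in cm, then the turn, a rotation vector about the tool's x, y, z in rad. In form: [[tx, ty, tz, ax, ay, az], ...]. A call has 1 to 8 rows; each row is the pose to reach, as a shift and turn from the pose commanded when the call began, along the tool's axes at that moment; what a row does not reach only later rows make up. A row lasts 1/10 s, in which the tool goes at most 50 mm and 8.59 degrees, less where a joint would pass 70% of its speed; a pose out of reach is approached as far as the arm can. A call with a gripper value outside its range is refused whole. OPENING is the opening in per cent of the stroke, from 0 (shut) to 100 (fully open), set as the call begins (- or left out, the last holds). The fingers move at their own pace and stop on an object; FORCE is the grip in N (left out, the last holds). Time passes only in rows, so rows that repeat a pose let the fingers close. It gives the time, the measured TCP pose, the force, the opening and the grip force at its end, in the units of the state.
- ctrl.get_obs(): the state, without advancing time (a new reading comes with each control period).
- ctrl.camera(name): name is "scene" or "top"; returns a dict with "img" (384x512x3 uint8, blue, green, red), "intrinsics" (3x3 intrinsics, pixels), "k1" (the pictures are not rectified: a ray, as slopes to the right and down, at radius r is drawn at 1 + k1 r^2 times it, then the intrinsics apply), "R" (3x3) and "t" (3): a world point X has camera coordinates R X + t. Camera axes: x right, y down, z forward; pixel columns grow to the right and rows downward; lengths in m; the calibration is good to about 2 mm. A picture is of the moment at which its call begins. There is no depth.
- ctrl.hand_in(): hands the job in; it is judged then, once.
The state is a dict: "time_s": time; "qpos": joint angles; "joint_vel": joint speeds; "tau": joint torques, N m; "ee_pos": TCP position; "eef_rot": TCP orientation; "force": force on the tool from outside, world axes, zero at the start; "moment": the same for the moment, N m; "grip_width": finger opening in m; "grip_force": force on a finger pad.
Only numpy, scipy, OpenCV 4.12 (cv2) and the standard library are available. Lean on these libraries where they do the work, as an engineer would, in place of code of your own. Each camera call takes 0.05 s, during which the arm holds its last target. There are 200 camera calls.

## Working session

There is one attempt and no reset: what is moved stays moved. The work goes in short steps, Python scripts to look and compute and a shell command to move; the robot and the scene stay as the last step left them, time stands still between calls to the robot, and variables do not carry over. Pictures are saved under pics/ and viewed, at most 10 in all, crops included, and the job is handed in when it is done.

```bash
mkdir -p pics; cat > h.py <<'E'
import numpy as np, cv2
from station import ctrl
def ray(c,uv):
    K=np.array(c["intrinsics"]);R=np.array(c["R"]);t=np.array(c["t"])
    d=np.array([c["k1"],0,0,0,0],float)
    p=cv2.undistortPoints(np.array([[uv]],float),K,d)[0,0]
    return -R.T@t, R.T@np.array([p[0],p[1],1])
def at(c,uv,z):
    o,d=ray(c,uv); return o+d*(z-o[2])/d[2]
def px(c,X):
    R=np.array(c["R"]);t=np.array(c["t"])
    return cv2.projectPoints(np.array([X],float),cv2.Rodrigues(R)[0],t,np.array(c["intrinsics"]),np.array([c["k1"],0,0,0,0],float))[0][0,0]
def blobs(c,name,lo,hi,n=3):
    m=cv2.inRange(cv2.cvtColor(c["img"],cv2.COLOR_BGR2HSV),lo,hi)
    k,l,s,ce=cv2.connectedComponentsWithStats(m)
    for i in sorted(range(1,k),key=lambda i:-s[i,4])[:n]: print(name,s[i].tolist(),ce[i].round(1))
E
python3 - <<'E'
from h import *
o=ctrl.get_obs();print(o,ctrl.tcp_to_grasp)
for n in("top","scene"):
    c=ctrl.camera(n);cv2.imwrite(f"pics/{n}0.png",c["img"]);print(n,-np.array(c["R"]).T@c["t"])
    blobs(c,"red",(0,150,80),(7,255,255));blobs(c,"yel",(20,130,80),(35,255,255))
E
```

```text
{'time_s': 0.0, 'qpos': array([-1.24357162e+00,  3.00447953e-01,  1.52160480e+00, -5.09720243e-06,
        1.32069710e+00, -6.66099456e-02]), 'joint_vel': array([ 0.00043895, -0.00084698, -0.00158781, -0.00091472,  0.00045311,
        0.00126815]), 'tau': array([ 2.64262766e-03, -5.31805658e+01, -3.52736878e+01,  7.09651038e-02,
        2.43651151e-02, -9.50523577e-05]), 'ee_pos': array([ 0.21103115, -0.5078579 ,  0.40408886]), 'eef_rot': array([-3.14043770e+00, -7.20973259e-05,  3.93835875e-01]), 'force': array([0.45642141, 0.37388323, 0.46533039]), 'moment': array([-0.02417201, -0.01073456, -0.01097675]), 'grip_force': 0.0, 'grip_width': 0.09411887399209264} 0.1804
top [0.38255844 0.03068358 1.13432078]
red [231, 222, 18, 17, 232] [239.6 229.9]
yel [16, 281, 68, 16, 167] [ 41.6 289.9]
yel [162, 212, 14, 4, 20] [168.8 213.2]
yel [165, 242, 5, 3, 6] [167.  243.3]
scene [1.05900067 0.34954263 0.70298238]
red [284, 174, 15, 12, 141] [291.1 179.3]
yel [338, 199, 20, 34, 409] [347.5 215.5]
yel [445, 226, 67, 19, 195] [480.9 235. ]
yel [81, 128, 10, 6, 16] [ 86.1 131.1]
```

View pics/top0.png

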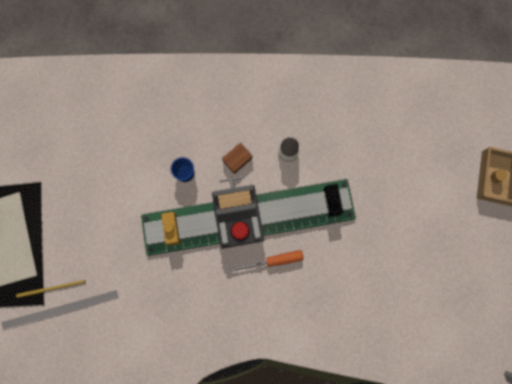

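View pics/scene0.png

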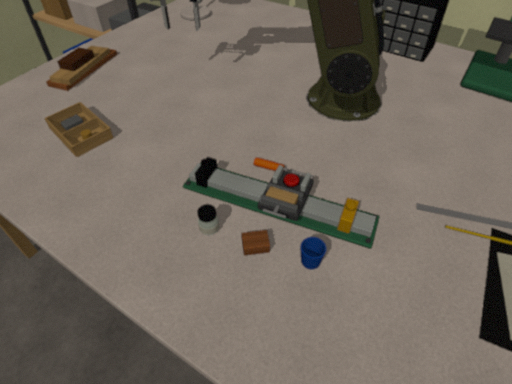

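The top view shows the button at (240,230), the yellow stop at about (170,228) and the black one at (334,200). The vice is on the far side, and the screwdriver at (285,258) lies near the robot. The scene view agrees: button (291,179), yellow (347,215).

```bash
python3 - <<'E'
from h import *
c=ctrl.camera("top");s=ctrl.camera("scene")
hsv=cv2.cvtColor(c["img"],cv2.COLOR_BGR2HSV)
g=cv2.inRange(hsv,(50,80,20),(85,255,255));g[:170]=0;g[265:]=0;g[:,:135]=0;g[:,365:]=0
pts=cv2.findNonZero(g)[:,0].astype(float)
w=np.array([at(c,p,.012)[:2] for p in pts],np.float32)
r=cv2.minAreaRect(w);print("bed",r)
b=at(c,(239.6,229.9),.068);print("button top cam",b)
# two-ray triangulation
def tri(u,v):
    o1,d1=ray(c,u);o2,d2=ray(s,v)
    a=np.linalg.lstsq(np.c_[d1,-d2],o2-o1,rcond=None)[0];p,q=o1+a[0]*d1,o2+a[1]*d2
    return (p+q)/2,np.linalg.norm(p-q)
print("tri",tri((239.6,229.9),(291.1,179.3)),"scene",at(s,(291.1,179.3),.068))
m=cv2.inRange(hsv,(12,130,80),(35,255,255));m[:,:155]=0;m[:,185:]=0;m[:200]=0;m[250:]=0
yp=cv2.findNonZero(m)[:,0].astype(float);yw=np.array([at(c,p,.058)[:2] for p in yp],np.float32)
print("yellow",cv2.minAreaRect(yw),yw.mean(0))
box=cv2.boxPoints(r);L=[box[(i+1)%4]-box[i] for i in range(4)];l=max(L,key=np.linalg.norm);l=l/np.linalg.norm(l);l*=np.sign(l[1])
n=np.array([l[1],-l[0]]);cen=np.array(r[0])
print("yaxis",l,"xaxis",n,"button in bed",(b[:2]-cen)@n,(b[:2]-cen)@l,"yellow in bed",(np.array(cv2.minAreaRect(yw)[0])-cen)@n,(np.array(cv2.minAreaRect(yw)[0])-cen)@l)
E
```

```text
bed ((0.5276548862457275, 0.0528181791305542), (0.09284484386444092, 0.48789530992507935), 10.442444801330566)
button top cam [0.49138662 0.06985911 0.068     ]
tri (array([0.49179813, 0.07058498, 0.06165668]), np.float64(0.0010926552362213113)) scene [0.49718052 0.07383482 0.068     ]
yellow ((0.495059072971344, 0.2268608957529068), (0.07100727409124374, 0.03203626349568367), 10.305485725402832) [0.4952038  0.22671998]
yaxis [-0.18124782  0.9834375 ] xaxis [0.9834375  0.18124782] button in bed -0.032578939881480445 0.023332236371759258 yellow in bed -0.0005110822278899807 0.17706805034383777
```

```bash
python3 -m jog '[[2,-1.8,0,0,0,0],[6,-5.3,0,0,0,0.07],[9.5,-8.4,0,0,0,0.15],[13,-11.5,0,0,0,0.21],[16.5,-14.6,0,0,0,0.212],[20,-17.7,0,0,0,0.212],[23.5,-20.8,0,0,0,0.212],[27,-23.9,0,0,0,0.212]]' 0 20
cat > rel.py <<'E'
import sys
from h import *
from scipy.spatial.transform import Rotation as Ro
o=ctrl.get_obs();R=Ro.from_euler("xyz",o["eef_rot"]);tip=o["ee_pos"]+R.apply([0,0,.199])
d=np.array(list(map(float,sys.argv[1:4])))-tip
print("t",o["time_s"],"tip",tip.round(4),"rpy",o["eef_rot"].round(4),"delta tool cm",(R.inv().apply(d)*100).round(2),"dyaw",round(.182-o["eef_rot"][2],4),"F",o["force"].round(1),"grip",o["grip_width"])
E
python3 rel.py .4915 .070 .205
```

```text
time_s: 1.0
ee_pos: [0.3689, -0.1818, 0.4048]
eef_rot: [3.141, -0.0, 0.181]
force: [1.1, -0.3, 0.1]
grip_width: 0.0332
grip_force: 0.0
t 1.0 tip [ 0.369  -0.1818  0.2058] rpy [ 3.1413e+00 -3.0000e-04  1.8150e-01] delta tool cm [ 16.59 -22.56   0.08] dyaw 0.0005 F [ 1.1 -0.3  0.1] grip 0.033152077409149765
```

```bash
python3 -m jog '[[2.3,-3.2,0,0,0,0],[5,-6.8,0,0,0,0],[7.5,-10.2,0,0,0,0],[10,-13.6,1,0,0,0],[12.5,-17,2,0,0,0],[15,-20.4,3,0,0,0],[16.6,-22.6,5,0,0,0],[16.6,-22.6,9,0,0,0]]'
python3 - <<'E'
from h import *
for n in("top","scene"):
    c=ctrl.camera(n);u,v=map(int,px(c,[.4915,.07,.09]))
    cv2.imwrite(f"pics/{n}1.png",cv2.resize(c["img"][v-75:v+75,u-100:u+100],None,fx=3,fy=3,interpolation=cv2.INTER_CUBIC));print(u-100,v-75)
E
python3 rel.py .4915 .070 .058
```

```text
time_s: 1.8
ee_pos: [0.4922, 0.0713, 0.3155]
eef_rot: [3.141, -0.005, 0.185]
force: [0.9, -0.0, -0.9]
grip_width: 0.0008
grip_force: 0.0
139 153
191 95
t 1.9 tip [0.4887 0.0691 0.1116] rpy [-3.1407  0.0079  0.1831] delta tool cm [ 0.34 -0.03  5.35] dyaw -0.0011 F [-0.4 -0.9 -0.3] grip 0.0006791299613496959
```

View pics/scene1.png

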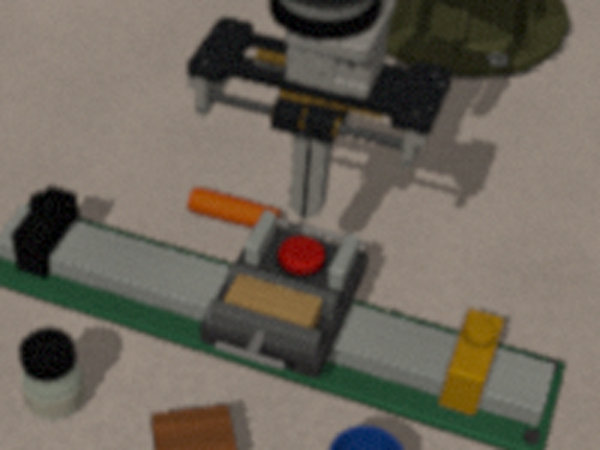

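The closed tips, at crop pixel (307,213), hang over the button at (302,255). The ribs are clear on both sides, so I descend gently.

```bash
python3 -m jog '[[0,0,1.5,0,0,0],[0,0,3,0,0,0],[0,0,4,0,0,0],[0,0,4.5,0,0,0],[0,0,4.9,0,0,0],[0,0,5.2,0,0,0],[0,0,5.4,0,0,0],[0,0,5.4,0,0,0]]'; python3 rel.py .4915 .070 .059
```

```text
time_s: 2.7
ee_pos: [0.4912, 0.0687, 0.261]
eef_rot: [3.141, -0.001, 0.182]
force: [-1.3, -1.2, 4.8]
grip_width: 0.0004
grip_force: 2.7
t 2.7 tip [0.4914 0.0687 0.062 ] rpy [ 3.1415e+00 -7.0000e-04  1.8180e-01] delta tool cm [ 0.04 -0.13  0.3 ] dyaw 0.0002 F [-1.3 -1.2  4.8] grip 0.0003740303507946665
```

```bash
python3 -m jog '[[0,0,0.15,0,0,0],[0,0,0.3,0,0,0],[0,0,0.3,0,0,0],[0,-0.3,0.3,0,0,0],[0,-0.9,0.3,0,0,0],[0,-1.6,0.3,0,0,0],[0,-2.3,0.3,0,0,0],[0,-3,0.3,0,0,0]]'; python3 - <<'E'
from h import *
c=ctrl.camera("top");s=ctrl.camera("scene")
blobs(c,"red",(0,150,80),(7,255,255),1);blobs(s,"red",(0,150,80),(7,255,255),1)
u,v=300,185
cv2.imwrite("pics/s2.png",cv2.resize(s["img"][v-60:v+60,u-80:u+80],None,fx=4,fy=4,interpolation=cv2.INTER_CUBIC))
E
python3 rel.py .4915 .070 .059
```

```text
time_s: 3.5
ee_pos: [0.4857, 0.0985, 0.2592]
eef_rot: [3.141, -0.001, 0.182]
force: [-7.9, -2.3, 20.6]
grip_width: 0.0005
grip_force: 10.1
red [296, 183, 14, 7, 52] [303.2 186.4]
t 3.6 tip [0.4858 0.0989 0.0602] rpy [-3.1415e+00 -1.1000e-03  1.8250e-01] delta tool cm [0.03 2.95 0.12] dyaw -0.0005 F [-7.7 -1.7 20.8] grip 0.0005466963338450004
```

View pics/s2.png

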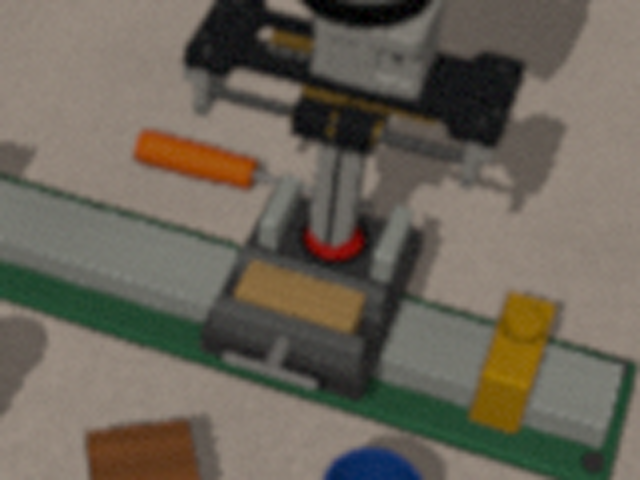

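The carriage has followed the fingertips, with the button down and centred under them at (335,240). I continue towards the stop.

```bash
python3 -m jog '[[0,-0.5,-0.05,0,0,0],[0,-1.2,-0.05,0,0,0],[0,-2,-0.05,0,0,0],[0,-2.8,-0.05,0,0,0],[0,-3.6,-0.05,0,0,0],[0,-4.3,-0.05,0,0,0],[0,-4.8,-0.05,0,0,0],[0,-5.2,-0.05,0,0,0]]'; python3 rel.py .4915 .070 .059
python3 -m jog '[[0,-0.1,0,0,0,0],[0,-0.2,0,0,0,0],[0,-0.3,0,0,0,0],[0,-0.4,0,0,0,0],[0,-0.4,0,0,0,0]]'; python3 rel.py .4915 .070 .059
```

```text
time_s: 4.4
ee_pos: [0.4762, 0.1497, 0.2593]
eef_rot: [-3.142, -0.001, 0.182]
force: [-7.1, -1.5, 14.9]
grip_width: 0.0008
grip_force: 7.5
t 4.4 tip [0.4763 0.1497 0.0603] rpy [-3.1416e+00 -6.0000e-04  1.8210e-01] delta tool cm [0.05 8.12 0.13] dyaw -0.0001 F [-7.1 -1.5 14.9] grip 0.0008014651026452236
time_s: 4.9
ee_pos: [0.4755, 0.1535, 0.2593]
eef_rot: [-3.141, -0.001, 0.182]
force: [-6.6, -2.2, 14.8]
grip_width: 0.0006
grip_force: 7.5
t 4.9 tip [0.4756 0.1535 0.0603] rpy [-3.1414e+00 -5.0000e-04  1.8200e-01] delta tool cm [0.05 8.5  0.12] dyaw 0.0 F [-6.6 -2.2 14.8] grip 0.0005836228258552255
```

```bash
python3 -m jog '[[0,-0.1,0,0,0,0],[0,-0.2,0,0,0,0],[0,-0.3,0,0,0,0],[0,-0.4,0,0,0,0],[0,-0.5,0,0,0,0],[0,-0.5,0,0,0,0]]'; python3 rel.py .4915 .070 .059
python3 - <<'E'
from h import *
s=ctrl.camera("scene");u,v=325,195
cv2.imwrite("pics/s3.png",cv2.resize(s["img"][v-60:v+60,u-80:u+80],None,fx=4,fy=4,interpolation=cv2.INTER_CUBIC))
E
```

```text
time_s: 5.5
ee_pos: [0.4748, 0.1578, 0.2593]
eef_rot: [3.14, -0.001, 0.182]
force: [-5.4, -7.5, 14.3]
grip_width: 0.0007
grip_force: 7.3
t 5.5 tip [0.475  0.1576 0.0603] rpy [ 3.1403e+00 -9.0000e-04  1.8200e-01] delta tool cm [0.03 8.92 0.14] dyaw -0.0 F [-5.4 -7.5 14.3] grip 0.0006756177069341244
```

View pics/s3.png

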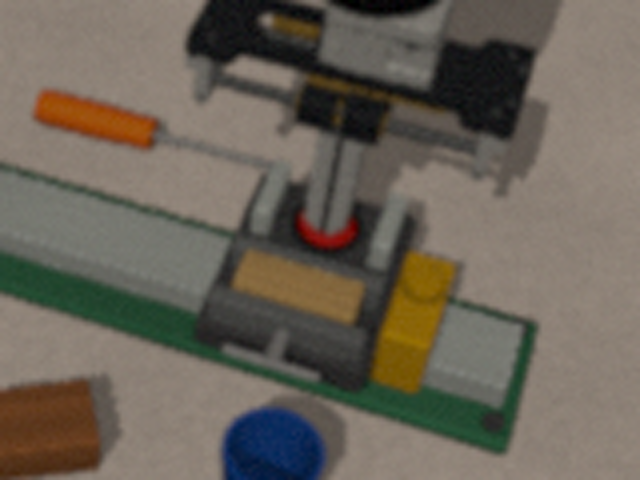

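Fy has jumped to -7.5 N, and the carriage edge at (385,330) touches the yellow stop. I add a touch more push, then lift straight up.

```bash
python3 -m jog '[[0,-0.1,0,0,0,0],[0,-0.1,0,0,0,0]]'; python3 -m jog '[[0,0,-0.3,0,0,0],[0,0,-0.7,0,0,0],[0,0,-1.2,0,0,0],[0,0,-2,0,0,0],[0,0,-4,0,0,0],[0,0,-7,0,0,0],[0,0,-10,0,0,0],[0,0,-13,0,0,0]]'
python3 -m jog '[[-3,4,-1,0,0,0],[-6,8,-1,0,0,0],[-9,12,-1,0,0,0],[-9,16,-1,0,0,0],[-9,18,-1,0,0,0],[-9,18,-1,0,0,0]]'
python3 - <<'E'
from h import *
c=ctrl.camera("top");s=ctrl.camera("scene")
b=blobs(c,"red",(0,150,80),(7,255,255),1);blobs(s,"red",(0,150,80),(7,255,255),1)
cv2.imwrite("pics/t4.png",cv2.resize(c["img"][150:270,120:280],None,fx=4,fy=4,interpolation=cv2.INTER_CUBIC))
cv2.imwrite("pics/s4.png",cv2.resize(s["img"][135:255,245:405],None,fx=4,fy=4,interpolation=cv2.INTER_CUBIC))
E
python3 rel.py .4915 .070 .059
```

```text
time_s: 5.75
ee_pos: [0.4748, 0.1588, 0.2593]
eef_rot: [3.14, -0.002, 0.182]
force: [-2.6, -8.2, 12.5]
grip_width: 0.0005
grip_force: 6.6
time_s: 6.55
ee_pos: [0.4741, 0.1593, 0.3897]
eef_rot: [-3.141, 0.0, 0.182]
force: [-0.5, -0.5, 0.1]
grip_width: 0.0006
grip_force: 0.0
time_s: 7.15
ee_pos: [0.4184, -0.0358, 0.3985]
eef_rot: [3.142, -0.0, 0.179]
force: [-0.2, -0.0, 0.2]
grip_width: 0.0007
grip_force: 0.0
red [191, 229, 18, 17, 235] [199.6 237. ]
red [319, 184, 16, 13, 149] [326.5 189.6]
t 7.25 tip [ 0.4183 -0.0338  0.1993] rpy [-3.1412e+00  1.0000e-04  1.8110e-01] delta tool cm [ 9.07 -8.88 14.03] dyaw 0.0009 F [0.6 0.8 0.3] grip 0.0004236019812851538
```

View pics/t4.png

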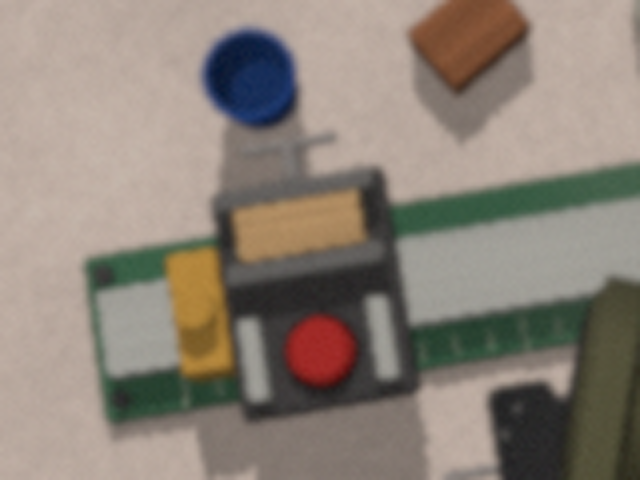

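View pics/s4.png

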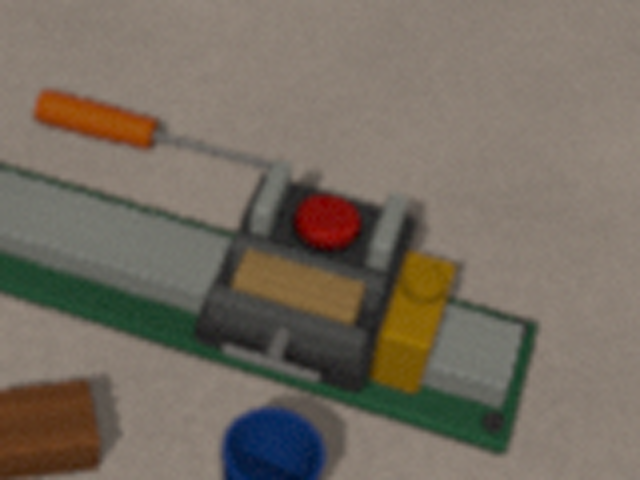

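The pictures show the button up at (320,350) in the top crop. The carriage is flush against the yellow stop at (232,330), and the hand is clear.

```bash
python3 - <<'E'
from h import *
c=ctrl.camera("top");l=np.array([-.18124782,.9834375]);b=at(c,(199.6,237.),.068)[:2]
print("gap centre-centre",(np.array([.49506,.22686])-b)@l, ctrl.get_obs()["joint_vel"].round(3))
print(ctrl.hand_in())
E
```

```text
gap centre-centre 0.06402368374251663 [ 0.013  0.     0.001 -0.     0.    -0.005]
the job is handed in; nothing more can be done
None
```

The job is handed in: the carriage is locked against the yellow stop (64 mm measured, 65 mm at contact) with the button sprung back up, the hand is clear, and nothing else was touched.

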